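# Unscrew the tight cap of the warm sample jar in the block incubator

## Task

Swing the blue-handled clear hood of the small block incubator wide open and leave it open. Then unscrew the blue cap of the square jar (anticlockwise seen from above), letting the square well brace the jar, and when the thread lets go lift the cap off; finish while still holding it level in the gripper just above the jar's mouth, clear of the jar by a couple of centimetres. Do not pull the jar up out of its well, and leave the beaker, the tip box and the tube stand where they are.

Things in the scene. Friction and masses are not known exactly. Their poses are not given: they have to be found in the camera images.
- heater: block incubator, fixed: white housing 200 (x) by 180 (y) by 83 mm high, blue console on its front (-x) out to x = -122 mm, aluminium block (top at 85 mm) with a square well in its middle for the jar. Origin: underside, below the middle of the well; z up. Position and yaw vary.
- hood (a joint): angle of the clear hood, rad: 0 shut, 1.9 end stop, wide open from 1.4; starts at 0 to 0.25. 170 by 170 mm, 70 mm high, 0.3 kg, hinged along the incubator's left (+y) top edge: its right (-y) edge swings up and over to the left. A stiff hinge (0.4 N m) keeps it where it is left.
- hood_handle (a point): middle of the hood's handle, a round blue bar 12 mm thick, 110 mm long, parallel to the hinge (the incubator's x), 45 mm out from the hood's right (-y) wall, 25 mm below the hood's top, a post at each end. Can be pinched from above in the middle; it turns within the grip as the hood swings. Axes move with the hood.
- hood_hinge (a point): point on the hinge axis, which runs along the incubator's x, abreast of the handle's middle; when shut the handle lies 215 mm to the right (-y) and 45 mm above it (always 220 mm away)
- jar_mouth (a point): centre of the rim of the amber jar, 102 mm above its underside, z up. Loose, about 0.4 kg, 50 mm square, neck 36 mm wide, shoulder 34 mm below the rim. It stands in the well, floor 30 mm above the bench, which stops it turning but not being lifted; axes parallel to the incubator's within 4 degrees. A springy seal on the rim pushes the cap up.
- cap_center (a point): centre of the blue cap, 56 mm across, 26 mm high; x along the white stripe on top, z up. Starts tight (0.4 to 0.7 N m), stripe 40 to 75 degrees anticlockwise of the jar's x axis. Unscrews anticlockwise; free when the stripe next lies along the jar's x within 17 degrees (either end: 88 to 140 degrees on), then a stop. Stays as turned when released for a new grasp.
- beaker: glass beaker, 64 mm across, 85 mm high, behind the incubator; origin under its centre; leave it alone
- tip_box: black and grey pipette-tip box 120 by 85 by 75 mm, to the right of the incubator; origin under its centre; leave it alone
- tube_stand: blue round stand 80 mm across with a capped tube, 129 mm high, behind the incubator; origin under its centre; leave it alone

How it is judged:
By the outcome, as a careful person would: the job done as asked, in the order asked, and still so for the second after the job is handed in, while the arm keeps its last pose, push and grip.
It also fails if it takes over 56 s, if anything falls off the work surface, if the arm or the gripper's body presses on something with over 40 N, if the wrist force passes 120 N, or if a joint passes its speed limit or range.

## Robot

A 6-joint arm with a two-finger parallel gripper is mounted at the origin on the work surface. World frame = base frame: x ahead of the robot, y to its left, z up, the work surface at z = 0. Lengths are in mm, angles in rad, forces in N, time in s.
With the tool pointing down it reaches from about 400 to 825 mm from the base axis. Payload 7 kg.
Tool frame: the origin (TCP) lies at the very end of the fingers, on their centre line; the grasp point (between the pads) lies 19 mm behind it; z points along the fingers, y is the line along which they close (so a half turn about z gives the same grasp; the last joint's range is limited). The gripper opens to 85 mm and grips with 20 to 120 N. Pads are 22 mm wide; open, the fingers measure 114 mm over their backs; the gripper's body (76 mm by 85 mm) begins 54 mm behind the grasp point. The pads swing forward as they close: fully open they stand 13 mm farther back than shut.
Start: joints at [-0.978, 0.359, 0.012, 0, -1.224, -0.288], TCP at [202.542, -643.873, 231.302] pointing down, gripper open.
Joint ranges: [-3.07, 3.07], [-1.43, 2.12], [-1.02, 1.25], [-3.03, 1.67], [-3.05, -0], [-3.03, 3.03]. Speed limits (rad/s): [2.39, 2.39, 3.01, 3.14, 3.14, 3.14].

## Interface

Orientations are given as a unit quaternion [w, x, y, z].
In Python, from bench import manip gives the robot as it stands.
- The arm moves only by the tool carry_out, never from a script. Its argument "rows" is a list of rows, each a list of 3 entries, a list of its own where there are three numbers: the opening, from 0 (shut) to 1 (fully open), then the shift along the world's x, y, z in mm, then the turn, a rotation vector about the world's x, y, z in rad. A call has 1 to 20 rows; each row is the pose to reach, as a shift and turn from the pose commanded when the call began; what a row does not reach only later rows make up. A row lasts 1/8 s, in which the tool goes at most 62.5 mm and 10.7 degrees, less where a joint would pass 70% of its speed; a pose out of reach is approached as far as the arm can. A call with a gripper value outside its range is refused whole. The fingers move at their own pace and stop on an object; "newtons" is the grip in N (left out, the last holds). Time passes only in rows, so rows that repeat a pose let the fingers close. It gives the time, the measured TCP pose, the force and the opening at its end, in the units of the state.
- manip.get_obs(): the state, without advancing time (a new reading comes with each control period).
- manip.get_image(name): name is "scene" or "side" or "wrist"; returns (picture, depth): 400x640x3 uint8, red, green, blue; 400x640 float32, mm along the optical axis (not along the pixel's ray), 0 where there is no reading.
- manip.camera_params(name): a dict with "fx", "fy", "cx", "cy" (pixels), "k1" (the pictures are not rectified: a ray, as slopes to the right and down, at radius r is drawn at 1 + k1 r^2 times it, then the intrinsics apply), "extrinsics" (4x4, takes a point from world to camera coordinates); the wrist camera has in their place "T_tool_cam" (4x4, takes a point from camera to tool coordinates, whose origin is the TCP and whose axes are the flange's). Camera axes: x right, y down, z forward; pixel columns grow to the right and rows downward; lengths in mm; the calibration is good to about 2 mm. A picture is of the moment at which its call begins: read the wrist's pose just before it. camera_params takes no time and is no camera call.
- manip.sign_off(): hands the job in, once; it reports no verdict.
The state is a dict: "time_s": time; "joint_positions": joint angles; "joint_vel": joint speeds; "joint_efforts": joint torques, N m; "eef_pos": TCP position; "tool_rot": TCP orientation; "force": force on the tool from outside, world axes, zero at the start; "wrist_torque": the same for the moment, N m; "finger_gap": opening from 0.0 (shut) to 1.0 (fully open).
Only numpy, scipy, OpenCV 4.12 (cv2) and the standard library are available. Lean on these libraries where they do the work, as an engineer would, in place of code of your own. Each camera call takes 0.05 s, during which the arm holds its last target. There are 200 camera calls.

## Working session

There is one attempt and no reset: what is moved stays moved. The work goes in short steps, Python scripts to look and compute and a tool call to move; the robot and the scene stay as the last step left them, time stands still between calls to the robot, and variables do not carry over. Pictures are saved under pics/ and viewed, on a budget of 10 in all, crops included, one or two more only if the job needs it, and the job is handed in when it is done.

Besides the shell and the picture viewer there is one more tool, called after ">>>" as a command line: name --argument value ..., lists and objects as JSON in quotes. carry_out: Moves the arm, as the interface text tells. Its arguments: {"type":"object","properties":{"rows":{"type":"array"},"newtons":{"type":"number"}},"required":["rows"]}

```bash
mkdir -p pics; ls
cat > h.py <<'E'
import numpy as np, cv2
from scipy.spatial.transform import Rotation as R
from bench import manip
def cam(n, obs=None):
    p=manip.camera_params(n)
    if n=='wrist':
        o=obs or manip.get_obs(); q=o['tool_rot']
        T=np.eye(4); T[:3,:3]=R.from_quat([q[1],q[2],q[3],q[0]]).as_matrix(); T[:3,3]=o['eef_pos']
        M=T@np.array(p['T_tool_cam'])
    else: M=np.linalg.inv(np.array(p['extrinsics']))
    return p,M
def rays(p,M,uv):
    uv=np.atleast_2d(np.array(uv,float))
    K=np.array([[p['fx'],0,p['cx']],[0,p['fy'],p['cy']],[0,0,1]])
    s=cv2.undistortPoints(uv[:,None],K,np.array([p['k1'],0,0,0,0.]))[:,0]
    d=np.c_[s,np.ones(len(s))]
    return M[:3,3],d@M[:3,:3].T     # depth * d + origin = point
def onplane(p,M,uv,z):
    o,d=rays(p,M,uv); return o+d*((z-o[2])/d[:,2])[:,None]
def withdepth(p,M,uv,dep):
    o,d=rays(p,M,uv); return o+d*np.asarray(dep).reshape(-1,1)
def shot(n):
    o=manip.get_obs(); im,d=manip.get_image(n); p,M=cam(n,o); return im,d,p,M
E
python3 - <<'E'
from h import *
o=manip.get_obs(); print(o)
ims=[]
for n in ('scene','side'):
    im,d,p,M=shot(n); np.savez(f'pics/{n}0.npz',im=im,d=d); cv2.imwrite(f'pics/{n}0.png',im[:,:,::-1]); print(n,M.round(2).tolist(),p['fx'],p['k1'])
E
```

```text
pics
{'time_s': 0.0, 'joint_positions': array([-9.77881365e-01,  3.59423621e-01,  1.10407625e-02, -3.44894764e-04,
       -1.22408745e+00, -2.88086661e-01]), 'joint_vel': array([-0.00249634,  0.00054811, -0.00122599,  0.00036049,  0.00107692,
       -0.00166465]), 'joint_efforts': array([ 2.86143353e-03, -5.83321667e+01,  2.93423581e+01,  6.93684205e+00,
       -6.07388196e-03,  3.15258262e-05]), 'eef_pos': array([ 202.40455821, -643.42959425,  230.33299046]), 'tool_rot': array([-2.10227180e-04, -1.51766628e-01,  9.88415987e-01,  8.26223487e-04]), 'force': array([ 0.24016734, -0.49001562, -0.13445402]), 'wrist_torque': array([ 0.03683637, -0.0222149 , -0.00758347]), 'finger_gap': 1.0018369974180306}
scene [[-0.65, 0.43, -0.63, 1097.87], [0.76, 0.34, -0.55, 392.69], [-0.02, -0.83, -0.55, 519.04], [0.0, 0.0, 0.0, 1.0]] 380.6762378112531 -0.006638841420297844
side [[-0.83, -0.36, 0.44, 299.02], [-0.56, 0.51, -0.65, 476.26], [0.01, -0.78, -0.62, 600.48], [0.0, 0.0, 0.0, 1.0]] 376.2784247492728 -0.019109318960359386
```

View pics/scene0.png

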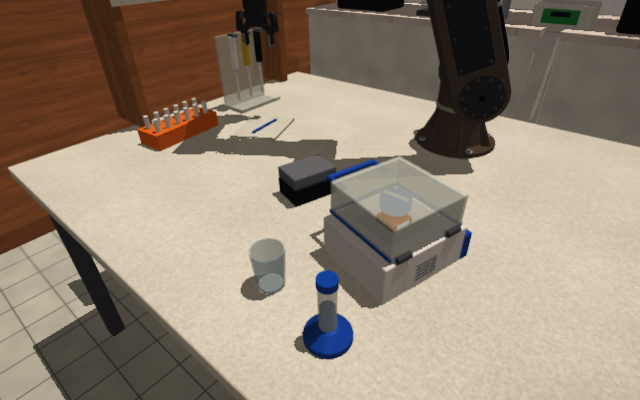

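View pics/side0.png

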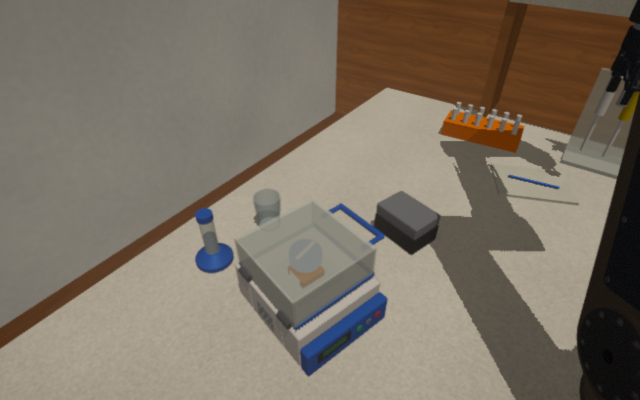

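The scene view shows the incubator with its clear hood near (395,225), the handle bar at (330,178)–(378,161), the tip box at (310,178), the beaker at (267,265) and the tube stand at (328,315). The side view shows the handle bar at (343,207)–(381,238), the cap under the hood at (306,255) and the console at (345,335).

Run:
```python
from h import *
boxes={'scene':(322,152,388,188),'side':(322,196,390,250)}
res={}
for n,(a,b,c,e) in boxes.items():
    f=np.load(f'pics/{n}0.npz'); im,d=f['im'].astype(int),f['d']; p,M=cam(n)
    m=(im[:,:,2]>im[:,:,0]+50)&(im[:,:,2]>70)
    w=np.zeros_like(m); w[b:e,a:c]=1; m&=w
    v,u=np.nonzero(m); P=withdepth(p,M,np.c_[u,v],d[v,u]); ok=d[v,u]>0
    print(n,len(u),'uv range',u.min(),u.max(),v.min(),v.max())
    P=P[ok]; print(' depth cloud med',np.median(P,0).round(), np.percentile(P,[5,95],axis=0).round().tolist())
    # contour hull corners
    cs,_=cv2.findContours(m.astype(np.uint8),cv2.RETR_EXTERNAL,cv2.CHAIN_APPROX_NONE)
    for k in cs:
        if cv2.contourArea(k)>20: print(cv2.approxPolyDP(k,2.5,True)[:,0].tolist())
    res[n]=P
np.save('pics/hc.npy',np.vstack(list(res.values())))
# tipbox, others: grey/black top by depth
f=np.load('pics/side0.npz'); d=f['d'];p,M=cam('side')
for nm,uv in dict(tipbox_top=[(403,194),(439,214),(412,236),(377,207)],console=[(303,362),(308,335),(385,298),(385,318)],hoodtop=[(237,240),(312,206),(374,253),(292,297)],tube=[(205,216)]).items():
    uv=np.array(uv); print(nm,withdepth(p,M,uv,d[uv[:,1],uv[:,0]]).round().tolist())
g=cv2.resize(f['im'][180:380,190:450],None,fx=3,fy=3,interpolation=cv2.INTER_CUBIC); s=np.load('pics/scene0.npz')['im']
cv2.imwrite('pics/crop1.png',g[:,:,::-1])
```

```text
scene 265 uv range 328 378 159 179
 depth cloud med [548.  -1. 141.] [[495.0, -15.0, 136.0], [601.0, 19.0, 144.0]]
[[378, 163], [372, 159], [329, 174], [328, 178], [335, 179]]
side 320 uv range 330 383 204 243
 depth cloud med [535.   5. 140.] [[489.0, -14.0, 136.0], [598.0, 33.0, 142.0]]
[[330, 210], [343, 209], [375, 233], [376, 237], [370, 242], [383, 237], [381, 232], [343, 205]]
tipbox_top [[539.0, -202.0, 75.0], [464.0, -276.0, -0.0], [470.0, -107.0, 53.0], [571.0, -137.0, 65.0]]
console [[499.0, 237.0, 29.0], [503.0, 217.0, 76.0], [441.0, 73.0, 59.0], [436.0, 68.0, -2.0]]
hoodtop [[675.0, 182.0, 157.0], [624.0, 38.0, 159.0], [475.0, 68.0, 147.0], [527.0, 220.0, 155.0]]
tube [[797.0, 151.0, 128.0]]
```

View pics/crop1.png

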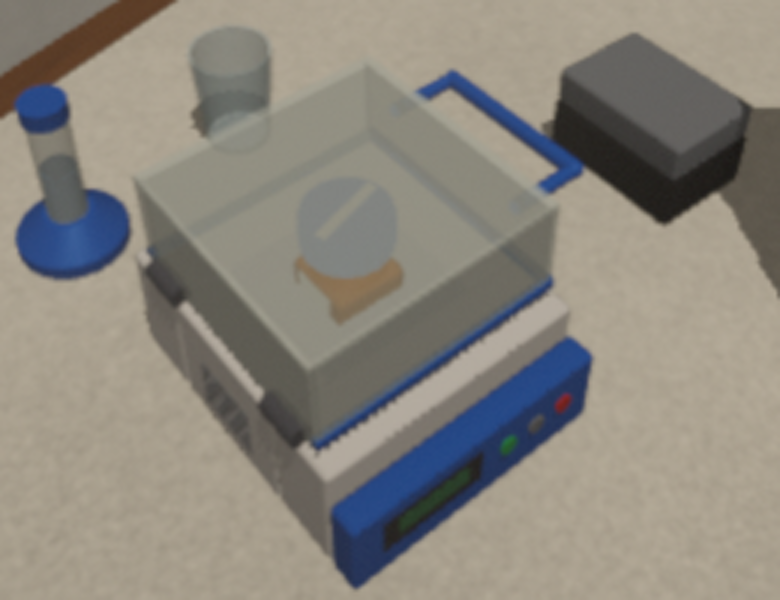

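The crop shows the handle as a U with its bar at the right-hand side, side pixels (341,205)–(382,236), the cap stripe at about (305,250), and the console at the front. The hood is nearly shut.

Run:
```python
from h import *
def tri(a,b):
    pa,Ma=cam('scene');pb,Mb=cam('side')
    oa,da=rays(pa,Ma,a);ob,db=rays(pb,Mb,b);da=da[0];db=db[0]
    s=np.linalg.lstsq(np.c_[da,-db],ob-oa,rcond=None)[0]
    A=oa+da*s[0];B=ob+db*s[1]; return (A+B)/2,np.linalg.norm(A-B)
print('far end',tri((331,176),(342.5,206.5)),'near end',tri((375,161),(380,234.5)))
# console top front edge corners via plane? use ray-cast bar in both views on z=137
for n,q in (('scene',[(331,176),(375,161)]),('side',[(342.5,206.5),(380,234.5)])):
    p,M=cam(n);P=onplane(p,M,q,137);print(n,P.round(1).tolist(),np.degrees(np.arctan2(*(P[0]-P[1])[1::-1])), np.linalg.norm(P[0]-P[1]))
# hood top corners (two views) and tip box top corners
for nm,a,b in (('hood near-right',(400,157),(374,254)),('hood far-right',(331,182),(312,206)),('hood far-left',(391,262),(237,241)),('hood near-left',(466,197),(293,298))):
    P,e=tri(a,b);print(nm,P.round(),round(e,1))
p,M=cam('side');print('box',onplane(p,M,[(401,192),(439,216),(416,237),(376,205)],75).round().tolist())
c=onplane(p,M,[(305.7,255)],158).round(); print('cap (through hood)',c, onplane(p,M,[(296,259),(314,242)],155).round())
o=manip.get_obs();p,M=cam('wrist',o);print('wristcam',(np.array(p['T_tool_cam'])).round(2).tolist(),p['fx'])
```

```text
far end (array([590.5063409 , -17.50628623, 137.01014123]), np.float64(1.3424875629283586)) near end (array([490.14095335,  18.46982153, 141.77871458]), np.float64(2.294346332240254))
scene [[589.8, -18.5, 137.0], [483.8, 15.4, 137.0]] -17.706120468588207 111.35115089230808
side [[590.2, -16.5, 137.0], [492.5, 12.1, 137.0]] -16.30976685317678 101.83161305580637
hood near-right [473.  70. 155.] 9.7
hood far-right [633.  21. 152.] 14.0
hood far-left [701. 176. 118.] 30.6
hood near-left [525. 224. 155.] 5.8
box [[546.0, -207.0, 75.0], [441.0, -175.0, 75.0], [455.0, -85.0, 75.0], [571.0, -130.0, 75.0]]
cap (through hood) [[559. 144. 158.]] [[568. 158. 155.]
 [567. 110. 155.]]
wristcam [[0.0, -0.95, -0.32, 80.86], [1.0, 0.0, -0.0, -0.63], [0.0, -0.32, 0.95, -142.19], [0.0, 0.0, 0.0, 1.0]] 340.2662939394569
```

>>> carry_out --rows '[[1,[60,110,20],[0,0,-0.1]],[1,[110,210,20],[0,0,-0.2]],[1,[170,320,20],[0,0,-0.3]],[1,[230,430,20],[0,0,-0.4]],[1,[280,530,20],[0,0,-0.5]],[1,[338,643,10],[0,0,-0.6]],[1,[338,643,0],[0,0,-0.6]],[1,[338,643,0],[0,0,-0.6]],[1,[338,643,0],[0,0,-0.6]],[1,[338,643,0],[0,0,-0.6]],[1,[338,643,0],[0,0,-0.6]],[1,[338,643,0],[0,0,-0.6]],[1,[338,643,0],[0,0,-0.6]],[1,[338,643,0],[0,0,-0.6]]]'

```text
time_s: 1.85
eef_pos: [540.1, -0.9, 230.9]
tool_rot: [-0.001, 0.147, 0.989, -0.0]
force: [0.5, -1.2, 0.4]
finger_gap: 1.002
```

Run:
```python
from h import *
o=manip.get_obs();print(o['time_s'],o['eef_pos'].round(1),o['joint_positions'].round(3),o['tool_rot'].round(3))
im,d,p,M=shot('wrist');np.savez('pics/w1.npz',im=im,d=d,M=M);cv2.imwrite('pics/w1.png',im[:,:,::-1])
```

```text
1.85 [540.1  -0.9 230.9] [ 0.361  0.138 -0.286 -0.    -1.148 -2.227] [-0.001  0.147  0.989 -0.   ]
```

View pics/w1.png

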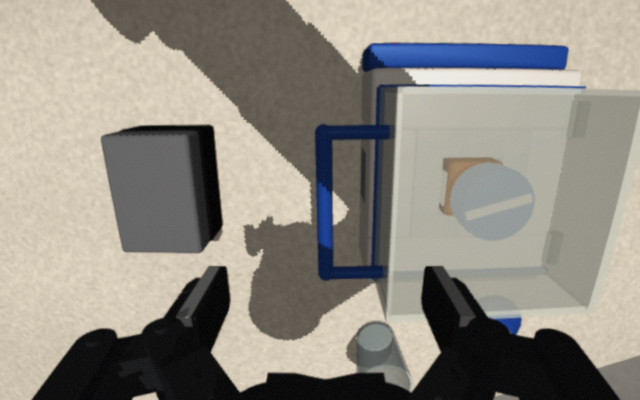

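The wrist view shows the handle bar at columns 317–333, rows 126–278, centred laterally between the fingers. The cap is at (492,202), with its stripe from (467,214) to (532,200).

Run:
```python
from h import *
f=np.load('pics/w1.npz');im=f['im'].astype(int);d=f['d'];M=f['M'];p,_=cam('wrist')
m=(im[:,:,2]>im[:,:,0]+40);w=np.zeros_like(m);w[120:285,310:338]=1;m&=w
v,u=np.nonzero(m);print(len(u),u.min(),u.max(),v.min(),v.max())
E=[]
for r in (145,260):
    uu=u[v==r];E.append((uu.mean(),r))
    print(r,uu.min(),uu.max(),withdepth(p,M,E[-1:],[np.median(d[r,uu])]).round(1), 'plane138',onplane(p,M,E[-1:],138).round(1))
P=onplane(p,M,E,138);print('bar angle',np.degrees(np.arctan2(*(P[1]-P[0])[1::-1])))
ends=[(324,v.min()),(327,v.max())];Q=onplane(p,M,ends,138);print(Q.round(1),Q.mean(0).round(1),np.linalg.norm(Q[0]-Q[1]))
# hood top: depth at near edge and far edge
for uv in [(420,150),(420,280),(560,130),(560,285),(393,200),(600,200),(492,202)]: print(uv,withdepth(p,M,[uv],[d[uv[1],uv[0]]]).round(1))
```

```text
2281 316 337 125 279
145 317 330 [[498.3  10.2 141. ]] plane138 [[498.8  10.1 138. ]]
260 319 331 [[582.9 -14.4 140.6]] plane138 [[584.3 -14.8 138. ]]
bar angle -16.230598926249908
[[485.8  14.4 138. ]
 [600.9 -18.2 138. ]] [543.4  -1.9 138. ] 119.64694167611177
(420, 150) [[516.2  68.9 159.3]]
(420, 280) [[608.6  49.6 160. ]]
(560, 130) [[529.9 160.8 156.9]]
(560, 285) [[647.8 152.1 157.7]]
(393, 200) [[543.9  44.7 159. ]]
(600, 200) [[587.5 186.  156.6]]
(492, 202) [[565.3 109.3 157.9]]
```

>>> carry_out --rows '[[0.4,[1.5,-0.5,0],[0,0,0]],[0.4,[1.5,-0.5,0],[0,0,0]],[0.4,[1.5,-0.5,-20],[0,0,0]],[0.4,[1.5,-0.5,-50],[0,0,0]],[0.4,[1.5,-0.5,-80],[0,0,0]],[0.4,[1.5,-0.5,-105],[0,0,0]],[0.4,[1.5,-0.5,-115],[0,0,0]],[0.4,[1.5,-0.5,-115],[0,0,0]],[0,[1.5,-0.5,-115],[0,0,0]],[0,[1.5,-0.5,-115],[0,0,0]],[0,[1.5,-0.5,-115],[0,0,0]],[0,[1.5,-0.5,-115],[0,0,0]]]' --newtons 40

```text
time_s: 3.4
eef_pos: [542.4, -2.4, 117.5]
tool_rot: [0.001, 0.147, 0.989, -0.0]
force: [0.9, -6.8, -0.1]
finger_gap: 0.124
```

>>> carry_out --rows '[[0,[1.7,5.7,21],[0,0,0]],[0,[4,13.5,41.5],[0,0,0]],[0,[6.9,23.3,61],[0,0,0]],[0,[10.2,34.8,79.4],[0,0,0]],[0,[14.2,48.1,96.5],[0,0,0]],[0,[18.5,63,112.1],[0,0,0]],[0,[23.3,79.3,126.1],[0,0,0]],[0,[28.5,96.8,138.3],[0,0,0]],[0,[28.5,96.8,138.3],[0,0,0]]]'

```text
time_s: 4.53
eef_pos: [570.3, 93.7, 259.2]
tool_rot: [0.001, 0.147, 0.989, -0.001]
force: [-10.3, -7.3, 19.4]
finger_gap: 0.124
```

>>> carry_out --rows '[[0,[0,-1,5],[0,0,0]],[0,[4.9,16.8,15.4],[0,0,0]],[0,[10.7,36.4,23.7],[0,0,0]],[0,[16.6,56.6,30],[0,0,0]],[0,[22.7,77.2,34.2],[0,0,0]],[0,[22.7,77.2,34.2],[0,0,0]]]'

```text
time_s: 5.28
eef_pos: [594.1, 175.6, 290.7]
tool_rot: [0.001, 0.146, 0.989, 0.001]
force: [-3.4, 2.4, 5.7]
finger_gap: 0.118
```

>>> carry_out --rows '[[0,[6.1,20.9,3.5],[0,0,0]],[0,[12.4,42,3.5],[0,0,0]],[0,[18.5,63,1],[0,0,0]],[0,[24.6,83.6,-3.5],[0,0,0]],[0,[30.5,103.8,-10],[0,0,0]],[0,[30.5,103.8,-10],[0,0,0]]]'

```text
time_s: 6.02
eef_pos: [624.5, 279.8, 277.4]
tool_rot: [0.0, 0.146, 0.989, 0.001]
force: [-1.0, 3.5, 1.4]
finger_gap: 0.12
```

>>> carry_out --rows '[[0.4,[0,0,0],[0,0,0]],[0.4,[0,0,0],[0,0,0]],[0.4,[0,0,0],[0,0,0]],[0.4,[0,0,30],[0,0,0]],[0.4,[0,0,70],[0,0,0]],[0.4,[0,0,120],[0,0,0]],[1,[-15,-55,125],[0,0,0]],[1,[-32,-110,115],[0,0,0]],[1,[-47,-160,70],[0,0,0]],[1,[-47,-160,20],[0,0,0]],[1,[-47,-160,-10],[0,0,0]],[1,[-47,-160,-10],[0,0,0]],[1,[-47,-160,-10],[0,0,0]]]'

```text
time_s: 7.65
eef_pos: [577.7, 116.5, 270.6]
tool_rot: [0.001, 0.147, 0.989, 0.0]
force: [-0.4, -0.3, 1.5]
finger_gap: 0.997
```

Run:
```python
from h import *
o=manip.get_obs();print(o['time_s'],o['eef_pos'].round(1),o['joint_positions'].round(3),o['tool_rot'].round(3))
im,d,p,M=shot('wrist');np.savez('pics/w2.npz',im=im,d=d,M=M)
im2,d2,p2,M2=shot('scene');np.savez('pics/s2.npz',im=im2,d=d2,M=M2)
c=cv2.resize(im2[60:320,220:560],(640,490))
cv2.imwrite('pics/w2.png',im[:,:,::-1]);cv2.imwrite('pics/s2.png',c[:,:,::-1])
```

```text
7.65 [577.7 116.5 270.6] [ 5.310e-01  1.940e-01 -1.250e-01  1.000e-03 -1.250e+00 -2.397e+00] [0.001 0.147 0.989 0.   ]
```

View pics/w2.png

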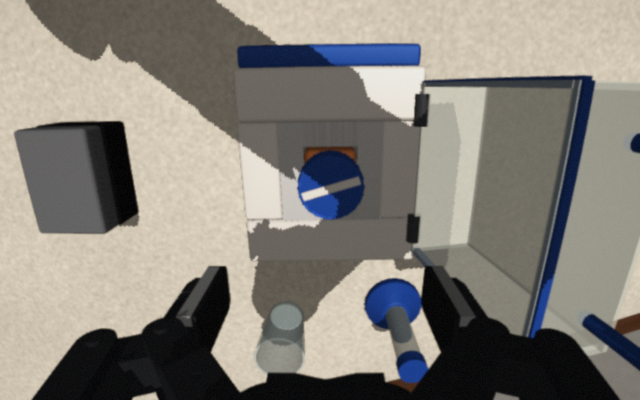

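View pics/s2.png

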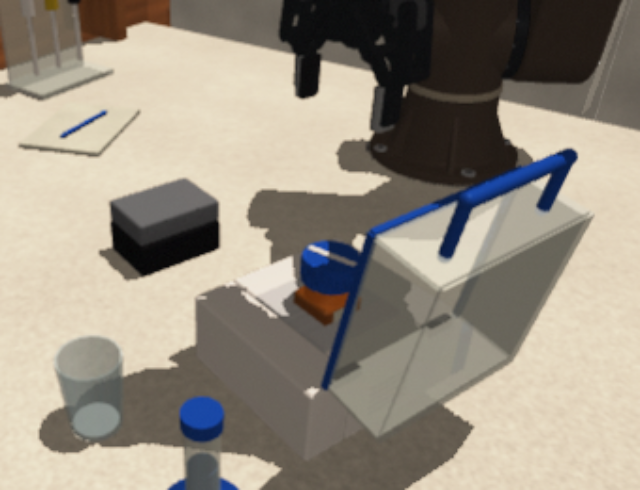

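The wrist view shows the hood standing open on the right, and the cap at (331,185) with a stripe from (304,195) to (361,180). The scene crop shows the hood past vertical with its handle on top, and the beaker, tip box and tube stand undisturbed.

```bash
cat > capm.py <<'E'
from h import *
def cap(f,n='wrist',box=(285,140,375,225)):
    im=f['im'].astype(int);d=f['d'];M=f['M'];p,_=cam(n)
    a,b,c,e=box
    w=np.zeros(d.shape,bool);w[b:e,a:c]=1
    blue=(im[:,:,2]>im[:,:,0]+40)&w
    m=cv2.morphologyEx(blue.astype(np.uint8),cv2.MORPH_CLOSE,np.ones((9,9)))
    cs,_=cv2.findContours(m,cv2.RETR_EXTERNAL,cv2.CHAIN_APPROX_NONE);k=max(cs,key=cv2.contourArea)
    fill=np.zeros(d.shape,np.uint8);cv2.drawContours(fill,[k],-1,1,-1)
    v,u=np.nonzero(fill);P=withdepth(p,M,np.c_[u,v],d[v,u]);z=P[:,2][d[v,u]>0]
    zt=np.median(z[z>np.percentile(z,95)-4]); top=np.abs(P[:,2]-zt)<4
    (cu,cv_),_=cv2.minEnclosingCircle(np.c_[u,v][top].astype(np.float32))
    print(n,'z top',zt.round(1),'disc px',top.sum(),'range',u[top].min(),u[top].max(),v[top].min(),v[top].max())
    Q=onplane(p,M,np.c_[u,v][top],zt)
    print(' centre mean',Q.mean(0).round(1),'bbox centre',((Q.max(0)+Q.min(0))/2).round(1),'size',np.ptp(Q,axis=0).round(1))
    s=(im.min(2)>120)&(fill>0)
    v,u=np.nonzero(s);S=onplane(p,M,np.c_[u,v],zt)[:,:2]; C=np.cov((S-S.mean(0)).T);L,V=np.linalg.eigh(C);g=V[:,1]
    print(' stripe n',len(u),'len',np.ptp((S-S.mean(0))@g).round(),'ang',np.degrees(np.arctan2(g[1],g[0]))%180,'mid',S.mean(0).round(1))
E
python3 - <<'E'
from capm import *
f=np.load('pics/w2.npz');cap(f);cap(np.load('pics/s2.npz'),'scene',(375,185,420,220))
p,_=cam('wrist');M=f['M']
# housing/console direction: console front edge (235..420, row~46) at z~? and block sides
d=f['d']
for a,b in (((244,66),(412,64)),((245,100),(250,255))):
    A=withdepth(p,M,[a,b],[d[a[1]+3,a[0]+3],d[b[1]-3,b[0]+3]]);A2=onplane(p,M,[a,b],80);print(A.round(),A2.round(),np.degrees(np.arctan2(*(A2[1]-A2[0])[1::-1])))
im=f['im'].astype(int);m=(im[:,:,0]>im[:,:,2]+60);v,u=np.nonzero(m[135:225,285:375]);u=u+285;v=v+135;print('amber',len(u),u.min(),u.max(),v.min(),v.max(),withdepth(p,M,np.c_[u,v],d[v,u])[::40].round().tolist())
r=v[v<v.min()+1.5].min();uu=u[v==r+1];B=onplane(p,M,[(uu.min(),r+1),(uu.max(),r+1)],98);print(B.round(1))
E
```

```text
wrist z top 140.0 disc px 3287 range 298 363 153 218
 centre mean [577.1 120.8 140. ] bbox centre [577.7 120.4 140. ] size [55.5 54.7  0. ]
 stripe n 235 len 23.0 ang 89.34619042760235 mid [579.3 106.1]
scene z top 243.0 disc px 19 range 412 416 189 194
 centre mean [693.9 208.  243. ] bbox centre [694.  207.7 243. ] size [11.8  6.9  0. ]
 stripe n 48 len 38.0 ang 135.74839912432202 mid [711.6 189. ]
[[460.  74.  81.]
 [504. 227.  60.]] [[460.  74.  80.]
 [504. 222.  80.]] 73.76700047809253
[[489.  65.  82.]
 [642.  12.  84.]] [[489.  64.  80.]
 [643.  10.  80.]] -19.201215823230743
amber 127 306 354 150 158 [[550.0, 109.0, 95.0], [562.0, 146.0, 95.0], [564.0, 148.0, 96.0], [556.0, 107.0, 98.0]]
[[549.9 107.1  98. ]
 [562.1 147.2  98. ]]
```

Run:
```python
from h import *
f=np.load('pics/w2.npz');p,_=cam('wrist');M=f['M'];im=f['im'].astype(int)
x=im[150:222,295:368];m=(x[:,:,2]-x[:,:,0]<45)&(x.min(2)>60);yy,xx=np.mgrid[150:222,295:368]
m&=((xx-331)**2+(yy-185)**2<30**2)
v,u=np.nonzero(m);S=onplane(p,M,np.c_[u+295,v+150],140)[:,:2];c=S.mean(0);L,V=np.linalg.eigh(np.cov((S-c).T));g=V[:,1];print(len(u),c,np.ptp((S-c)@g),np.degrees(np.arctan2(g[1],g[0]))%180)
A=onplane(p,M,[(304,194.5),(361,180)],140);print('ends',A.round(1),np.degrees(np.arctan2(*(A[1]-A[0])[1::-1])))
p2,M2=cam('scene');print('scene ray to cap top',onplane(p2,M2,[(396,196)],140).round(1))
d=np.load('pics/s2.npz')['d'];print(withdepth(p2,M2,[(390,194)],[d[194,390]]).round(1))
```

```text
525 [578.97235685 121.14291713] 49.05429881534364 89.90440209465496
ends [[577.5  97.8 140. ]
 [579.3 146.9 140. ]] 87.955463038458
scene ray to cap top [[577.3 121.4 140. ]]
[[581.8 111.5 142.6]]
```

Every view puts the stripe at about 88–90° in the world frame. That is about 105° anticlockwise of the incubator's x (yaw about −17°), or 75° clockwise, so it disagrees with the stated 40–75°. I'll watch the torque and the stripe while turning. First I'll descend and grip.

>>> carry_out --rows '[[1,[0,4,-40],[0,0,0]],[1,[0,4,-90],[0,0,0]],[1,[0,4,-130],[0,0,0]],[1,[0,4,-150],[0,0,0]],[1,[0,4,-162],[0,0,0]],[1,[0,4,-162],[0,0,0]],[1,[0,4,-162],[0,0,0]],[0,[0,4,-162],[0,0,0]],[0,[0,4,-162],[0,0,0]],[0,[0,4,-162],[0,0,0]],[0,[0,4,-162],[0,0,0]]]' --newtons 70

```text
time_s: 9.12
eef_pos: [577.5, 121.0, 108.1]
tool_rot: [0.001, 0.147, 0.989, 0.001]
force: [-1.5, 1.0, 4.5]
finger_gap: 0.646
```

Run:
```python
from h import *
o=manip.get_obs()
for k in ('time_s','eef_pos','force','wrist_torque','finger_gap','joint_positions'): print(k,np.round(o[k],3))
```

```text
time_s 9.125
eef_pos [577.502 120.963 108.068]
force [-1.497  1.039  4.546]
wrist_torque [ 0.448  0.424 -0.053]
finger_gap 0.646
joint_positions [ 0.538  0.327 -0.341  0.    -0.9   -2.403]
```

>>> carry_out --rows '[[0,[0,0,0],[0,0,0.1]],[0,[0,0,0],[0,0,0.2]],[0,[0,0,0],[0,0,0.3]],[0,[0,0,0],[0,0,0.4]],[0,[0,0,0],[0,0,0.5]],[0,[0,0,0],[0,0,0.6]],[0,[0,0,0],[0,0,0.7]],[0,[0,0,0],[0,0,0.8]],[0,[0,0,0],[0,0,0.8]]]'

```text
time_s: 10.25
eef_pos: [578.4, 121.1, 108.7]
tool_rot: [0.002, -0.251, 0.968, 0.0]
force: [-0.2, 1.0, 5.8]
finger_gap: 0.639
```

Run:
```python
from h import *
o=manip.get_obs()
for k in ('time_s','eef_pos','tool_rot','force','wrist_torque','finger_gap','joint_positions'): print(k,np.round(o[k],3))
im,d,p,M=shot('scene');np.savez('pics/s3.npz',im=im,d=d,M=M)
im2,d2,p2,M2=shot('side')
a=cv2.resize(im[160:250,350:470],(640,480));b=cv2.resize(im2[200:320,230:390],(640,480))
cv2.imwrite('pics/s3.png',np.hstack([cv2.resize(a,(400,300)),cv2.resize(b,(400,300))])[:,:,::-1])
```

```text
time_s 10.25
eef_pos [578.397 121.144 108.692]
tool_rot [ 0.002 -0.251  0.968  0.   ]
force [-0.173  1.006  5.827]
wrist_torque [ 0.151 -0.18   0.104]
finger_gap 0.639
joint_positions [ 5.380e-01  3.270e-01 -3.400e-01  1.000e-03 -9.000e-01 -1.602e+00]
```

View pics/s3.png

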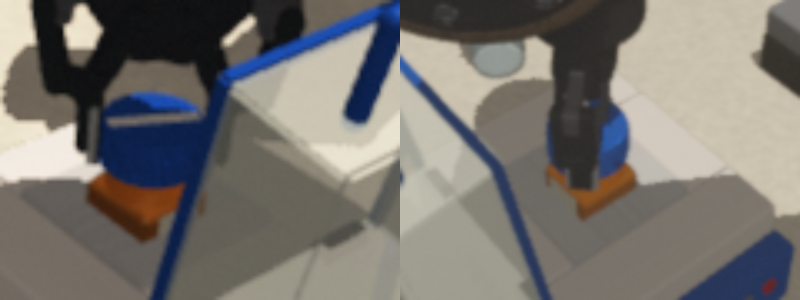

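The left half (scene) shows the gripped cap with its stripe from about (382,197) to (409,194) in scene pixels, and the jar down in its well. The right half (side) shows the finger hiding the stripe.

```bash
cat > stripe.py <<'E'
from h import *
def stripe(im,M,z=140,box=(376,185,416,206)):
    p,_=cam('scene');a,b,c,e=box;x=im[b:e,a:c].astype(int)
    m=((x[:,:,2]-x[:,:,0]<45)&(x.min(2)>75)).astype(np.uint8)
    n,l,st,_=cv2.connectedComponentsWithStats(m)
    for i in range(1,n):
        if st[i,4]<25: continue
        v,u=np.nonzero(l==i);S=onplane(p,M,np.c_[u+a,v+b],z)[:,:2];cc=S.mean(0);L,V=np.linalg.eigh(np.cov((S-cc).T));g=V[:,1]
        print('blob',st[i].tolist(),'mid',cc.round(),'len',np.ptp((S-cc)@g).round(),'wid',np.ptp((S-cc)@V[:,0]).round(),'ang',(np.degrees(np.arctan2(g[1],g[0]))%180).round(1))
E
python3 - <<'E'
from stripe import *
f=np.load('pics/s3.npz');stripe(f['im'],f['M'])
p,M=cam('scene');A=onplane(p,M,[(382.4,196.9),(409.1,194.5)],141);print(A.round(),np.degrees(np.arctan2(*(A[1]-A[0])[1::-1]))%180)
f=np.load('pics/s2.npz');print('before');stripe(f['im'],f['M'])
E
```

```text
blob [6, 0, 30, 13, 193] mid [559. 112.] len 66.0 wid 51.0 ang 157.8
[[596. 105. 141.]
 [560. 138. 141.]] 137.46411061521226
before
blob [0, 0, 39, 21, 313] mid [567. 107.] len 97.0 wid 67.0 ang 152.5
```

>>> carry_out --rows '[[0,[0,0,0],[0,0,0.1]],[0,[0,0,0],[0,0,0.2]],[0,[0,0,0],[0,0,0.3]],[0,[0,0,0],[0,0,0.4]],[0,[0,0,0],[0,0,0.48]],[0,[0,0,0],[0,0,0.48]]]'

```text
time_s: 11.1
eef_pos: [578.6, 121.0, 109.1]
tool_rot: [0.002, -0.474, 0.881, -0.0]
force: [0.6, 0.3, 10.1]
finger_gap: 0.64
```

```bash
cat > st.py <<'E'
from h import *
o=manip.get_obs()
for k in ('time_s','eef_pos','tool_rot','force','wrist_torque','finger_gap','joint_positions'): print(k,np.round(o[k],3))
E
python3 st.py
```

```text
time_s 11.1
eef_pos [578.602 121.043 109.094]
tool_rot [ 0.002 -0.474  0.881 -0.   ]
force [ 0.571  0.255 10.137]
wrist_torque [0.038 0.063 0.052]
finger_gap 0.64
joint_positions [ 5.370e-01  3.260e-01 -3.400e-01  1.000e-03 -9.000e-01 -1.122e+00]
```

>>> carry_out --rows '[[0,[0,0,1],[0,0,0.05]],[0,[0,0,2],[0,0,0.1]],[0,[0,0,2],[0,0,0.1]],[0,[0,0,2],[0,0,0.1]]]'

```text
time_s: 11.6
eef_pos: [578.0, 120.8, 110.2]
tool_rot: [0.001, -0.516, 0.857, -0.0]
force: [0.2, 0.4, 6.4]
finger_gap: 0.645
```

```bash
python3 st.py
```

```text
time_s 11.6
eef_pos [578.005 120.829 110.227]
tool_rot [ 0.001 -0.516  0.857 -0.   ]
force [0.188 0.362 6.428]
wrist_torque [ 0.045 -0.192  0.065]
finger_gap 0.645
joint_positions [ 5.370e-01  3.250e-01 -3.390e-01  1.000e-03 -9.040e-01 -1.024e+00]
```

>>> carry_out --rows '[[0,[0,0,1],[0,0,0]],[0,[0,0,2],[0,0,0]],[0,[0,0,2],[0,0,0]],[0,[0,0,2],[0,0,0]]]'

```text
time_s: 12.1
eef_pos: [576.4, 120.3, 110.5]
tool_rot: [-0.0, -0.516, 0.857, 0.0]
force: [-0.0, -0.7, 0.5]
finger_gap: 0.645
```

```bash
python3 st.py | sed -n 2,5p
```

```text
eef_pos [576.411 120.258 110.549]
tool_rot [-0.    -0.516  0.857  0.   ]
force [-0.048 -0.663  0.525]
wrist_torque [-0.055  0.071 -0.041]
```

>>> carry_out --rows '[[0,[0,0,0],[0,0,0.08]],[0,[0,0,0],[0,0,0.16]],[0,[0,0,0],[0,0,0.24]],[0,[0,0,0],[0,0,0.24]],[0,[0,0,0],[0,0,0.24]]]'

```text
time_s: 12.72
eef_pos: [576.6, 120.3, 110.6]
tool_rot: [-0.0, -0.614, 0.789, 0.0]
force: [-0.3, 0.3, -1.5]
finger_gap: 0.646
```

```bash
python3 st.py | sed -n 2,5p
```

```text
eef_pos [576.639 120.328 110.613]
tool_rot [-0.    -0.614  0.789  0.   ]
force [-0.259  0.265 -1.466]
wrist_torque [-0.205 -0.136 -0.022]
```

Run:
```python
from h import *
im,d,p,M=shot('scene');np.savez('pics/s4.npz',im=im,d=d,M=M)
cv2.imwrite('pics/s4.png',cv2.resize(im[165:255,355:455],(600,540),interpolation=cv2.INTER_CUBIC)[:,:,::-1])
```

```text
(no output)
```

View pics/s4.png

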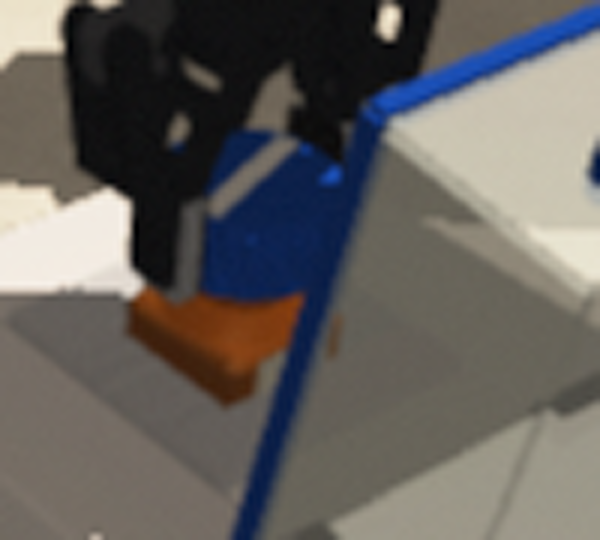

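The crop shows the stripe from (391,199.5) to (403,189) in scene pixels, and the jar still seated in its well.

Run:
```python
from h import *
p,M=cam('scene');A=onplane(p,M,[(390.8,199.5),(403.3,189.2)],142);print(A.round(),np.degrees(np.arctan2(*(A[1]-A[0])[1::-1]))%180)
# jar shoulder corner (amber) lowest px before/after
for n in ('s2','s3','s4'):
    im=np.load(f'pics/{n}.npz')['im'][190:250,355:455].astype(int)
    m=(im[:,:,0]>im[:,:,2]+50)&(im[:,:,0]>90);v,u=np.nonzero(m);print(n,len(u),u.min()+355,v.max()+190,u[v==v.max()].mean()+355, 'left top',v[u<u.min()+2].mean()+190)
```

```text
[[595. 122. 142.]
 [552. 122. 142.]] 179.89707333671902
s2 191 377 226 394.0 left top 214.33333333333334
s3 193 377 226 394.5 left top 214.8
s4 204 377 227 394.0 left top 215.0
```

>>> carry_out --rows '[[0,[0,0,1],[0,0,0]],[0,[0,0,2],[0,0,0]],[0,[0,0,2],[0,0,0]],[0,[0,0,2],[0,0,0]]]'

```text
time_s: 13.28
eef_pos: [576.7, 120.5, 112.8]
tool_rot: [0.0, -0.615, 0.789, 0.0]
force: [0.2, -0.5, -0.3]
finger_gap: 0.643
```

```bash
python3 st.py | sed -n 2,5p
```

```text
eef_pos [576.708 120.47  112.821]
tool_rot [ 0.    -0.615  0.789  0.   ]
force [ 0.176 -0.476 -0.301]
wrist_torque [ 0.026 -0.019 -0.01 ]
```

>>> carry_out --rows '[[0,[0,0,1.5],[0,0,0]],[0,[0,0,3],[0,0,0]],[0,[0,0,4],[0,0,0]],[0,[0,0,4],[0,0,0]],[0,[0,0,4],[0,0,0]]]'

```text
time_s: 13.9
eef_pos: [576.7, 120.4, 116.8]
tool_rot: [-0.0, -0.615, 0.789, 0.0]
force: [-0.5, -0.1, -1.3]
finger_gap: 0.643
```

```bash
python3 st.py | sed -n 2,5p
python3 - <<'E'
from h import *
im,d,p,M=shot('scene');np.savez('pics/s5.npz',im=im,d=d,M=M)
for n in ('s4','s5'):
    im=np.load(f'pics/{n}.npz')['im'][190:250,355:455].astype(int)
    m=(im[:,:,0]>im[:,:,2]+50)&(im[:,:,0]>90);v,u=np.nonzero(m);print(n,len(u),u.min()+355,v.max()+190,u[v==v.max()].mean()+355, 'left top',v[u<u.min()+2].mean()+190)
im=np.load('pics/s5.npz')['im']
cv2.imwrite('pics/s5.png',cv2.resize(im[165:255,355:455],(600,540),interpolation=cv2.INTER_CUBIC)[:,:,::-1])
E
```

```text
eef_pos [576.711 120.404 116.766]
tool_rot [-0.    -0.615  0.789  0.   ]
force [-0.486 -0.116 -1.264]
wrist_torque [-0.021  0.032 -0.018]
s4 204 377 227 394.0 left top 215.0
s5 260 377 226 395.0 left top 214.8
```

View pics/s5.png

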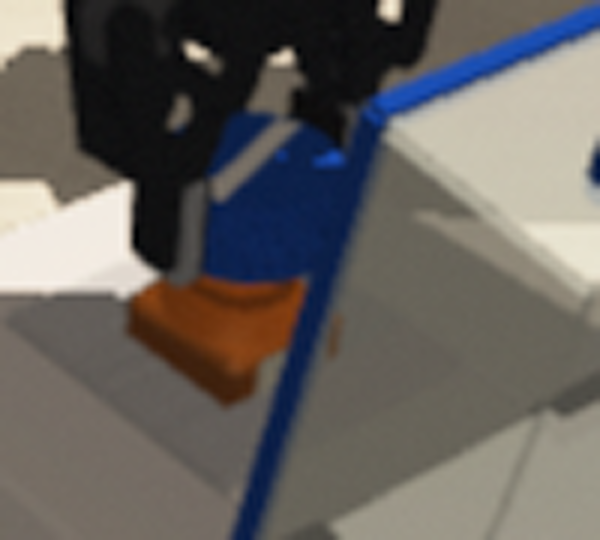

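The cap rises while the jar's outline stays at (394,226), so the thread has let go. Now I'll lift it clear.

>>> carry_out --rows '[[0,[0,0,5],[0,0,0]],[0,[0,0,12],[0,0,0]],[0,[0,0,20],[0,0,0]],[0,[0,0,28],[0,0,0]],[0,[0.5,0.5,33],[0,0,0]],[0,[0.5,0.5,33],[0,0,0]],[0,[0.5,0.5,33],[0,0,0]],[0,[0.5,0.5,33],[0,0,0]]]'

```text
time_s: 14.95
eef_pos: [577.0, 120.8, 149.4]
tool_rot: [-0.0, -0.615, 0.789, 0.0]
force: [-0.1, -0.8, -0.7]
finger_gap: 0.643
```

```bash
python3 st.py | sed -n 1,6p
python3 - <<'E'
from h import *
im,d,p,M=shot('scene');np.savez('pics/s6.npz',im=im,d=d,M=M)
cv2.imwrite('pics/s6.png',cv2.resize(im[80:340,220:520],(780,600*780//800),interpolation=cv2.INTER_CUBIC)[:,:,::-1])
x=im[150:250,355:455].astype(int);m=(x[:,:,0]>x[:,:,2]+50)&(x[:,:,0]>90);v,u=np.nonzero(m);print('amber rows',v.min()+150,v.max()+150,u[v==v.min()].mean()+355)
b=(x[:,:,2]>x[:,:,0]+40)[:,25:45];print('blue cap bottom row per col',[int(np.nonzero(b[:,i])[0].max()+150) if b[:,i].any() else None for i in range(20)])
f0=np.load('pics/s2.npz')['im'].astype(int);
for nm,(a,bb,c,e) in dict(beaker=(245,235,290,295),tipbox=(270,150,345,205),tube=(300,265,360,360)).items(): print(nm,'diff px',int((np.abs(im.astype(int)-np.load('pics/scene0.npz')['im'].astype(int))[bb:e,a:c].max(2)>60).sum()))
E
```

```text
time_s 14.95
eef_pos [577.029 120.841 149.442]
tool_rot [-0.    -0.615  0.789  0.   ]
force [-0.069 -0.781 -0.745]
wrist_torque [0.035 0.032 0.001]
finger_gap 0.643
amber rows 199 226 384.5
blue cap bottom row per col [None, None, None, None, None, None, None, None, None, None, None, 195, 195, 195, 195, 195, 249, 249, 249, 247]
beaker diff px 126
tipbox diff px 1116
tube diff px 640
```

View pics/s6.png

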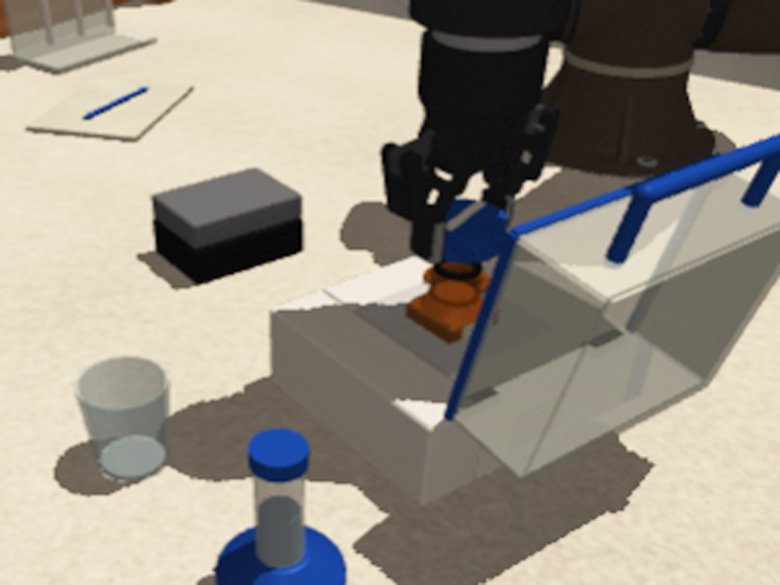

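The final view shows the cap held above the jar's open, dark-ringed mouth near (458,268) in the crop. The jar is in its well, the hood is open, and the beaker, tip box and tube stand look unmoved. One numeric check of the gap before I hand in.

Run:
```python
from h import *
p,_=cam('scene');M=np.load('pics/s6.npz')['M'];im=np.load('pics/s6.npz')['im'].astype(int);d=np.load('pics/s6.npz')['d']
E=np.linalg.inv(M);K=np.array([[p['fx'],0,p['cx']],[0,p['fy'],p['cy']],[0,0,1]])
c=np.array([577.,120.8]);n=(M[:2,3]-c);n/=np.linalg.norm(n)
for nm,r,zs in (('cap near bottom',28,(146,150,155,160)),('cap near top',28,(175,181,186)),('rim near',18,(128,132,136))):
    X=np.array([[*(c+n*r),z] for z in zs]);print(nm,zs,cv2.projectPoints(X,cv2.Rodrigues(E[:3,:3])[0],E[:3,3],K,np.array([p['k1'],0,0,0,0.]))[0][:,0].round(1).tolist())
for col in (393,397,401): print(col,[tuple(im[r,col])[::2] for r in range(184,206)])
v,u=np.mgrid[165:205,385:412];b=(im[165:205,385:412,2]>im[165:205,385:412,0]+40);P=withdepth(p,M,np.c_[u[b],v[b]],d[v[b],u[b]]);k=np.linalg.norm(P[:,:2]-c,axis=1)<40;print('blue cap z range',np.percentile(P[k,2],[1,5,50,95,99]).round(1))
```

```text
cap near bottom (146, 150, 155, 160) [[395.2, 201.6], [395.4, 199.7], [395.6, 197.3], [395.9, 194.9]]
cap near top (175, 181, 186) [[396.7, 187.4], [397.0, 184.4], [397.2, 181.9]]
rim near (128, 132, 136) [[394.6, 206.9], [394.8, 205.1], [395.0, 203.2]]
393 [(np.int64(12), np.int64(77)), (np.int64(9), np.int64(72)), (np.int64(11), np.int64(70)), (np.int64(13), np.int64(74)), (np.int64(14), np.int64(74)), (np.int64(12), np.int64(74)), (np.int64(12), np.int64(76)), (np.int64(13), np.int64(77)), (np.int64(12), np.int64(78)), (np.int64(13), np.int64(84)), (np.int64(13), np.int64(84)), (np.int64(14), np.int64(81)), (np.int64(54), np.int64(52)), (np.int64(81), np.int64(14)), (np.int64(73), np.int64(9)), (np.int64(67), np.int64(13)), (np.int64(47), np.int64(14)), (np.int64(17), np.int64(11)), (np.int64(13), np.int64(12)), (np.int64(11), np.int64(10)), (np.int64(68), np.int64(13)), (np.int64(113), np.int64(16))]
397 [(np.int64(13), np.int64(77)), (np.int64(14), np.int64(79)), (np.int64(15), np.int64(80)), (np.int64(13), np.int64(79)), (np.int64(11), np.int64(78)), (np.int64(11), np.int64(77)
[... 491 characters left out ...]
t64(12), np.int64(77)), (np.int64(14), np.int64(82)), (np.int64(13), np.int64(80)), (np.int64(13), np.int64(81)), (np.int64(12), np.int64(80)), (np.int64(12), np.int64(80)), (np.int64(14), np.int64(80)), (np.int64(12), np.int64(79)), (np.int64(12), np.int64(76)), (np.int64(10), np.int64(73)), (np.int64(12), np.int64(76)), (np.int64(13), np.int64(77)), (np.int64(13), np.int64(59)), (np.int64(26), np.int64(29)), (np.int64(45), np.int64(12)), (np.int64(51), np.int64(11)), (np.int64(33), np.int64(11)), (np.int64(12), np.int64(10)), (np.int64(10), np.int64(8)), (np.int64(22), np.int64(12)), (np.int64(53), np.int64(11)), (np.int64(62), np.int64(6))]
blue cap z range [157.3 159.4 179.  183.9 184.4]
```

```bash
python3 -c "
from bench import manip
print(manip.sign_off())"
```

```text
the job is handed in; nothing more can be done
None
```

The hood is wide open, and the unscrewed cap is held level in the gripper above the jar's mouth. I handed the job in after about 15 of the 56 s; no verdict was reported.

**What I did**
- **Hood:** I pinched the handle, swung the hood to about 1.7 rad and let go.
- **Cap:** I gripped it, turned it about 93° anticlockwise in one grasp, and lifted it.

**Last checks**
- **Gap:** The underside of the cap is at about z = 157 mm and the rim at about 132–134 mm, so the gap is roughly 24 mm.
- **Jar:** It stayed in its well; its outline stayed within a pixel.
- **Forces:** Readings at the end of each move never passed about 24 N at the wrist, and the wrist force is now under 1.5 N.
- **Other items:** The beaker, tip box and tube stand look unmoved in the picture. A pixel comparison with the first picture did show differences around them. I put these down to the hood's and arm's shadows, but did not check further.

**What disagreed**
- **Stripe:** It started at about 105° anticlockwise of the incubator's x, not the stated 40–75°. I therefore went by force and by sight: at about 79° of turn a lift test moved the cap only 0.3 mm, and at 93° it came free with almost no force.
- **Hood hinge:** My first estimate was about 5 mm too low, which gave about a 20 N side load partway through the swing. I corrected it on the way.

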